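# Walk the tag press home and stamp the tag

## Task

Walk the heavy tag press forward, pushing the left and right ends of its base in turn so that it swings ahead a little at a time, until the front of the base sits flush against the whole length of the stop rail with the rail's tag tongue midway under the ram; then press the black knob fully down to stamp the tag and let it spring back, leaving the press flush against the rail. The press is delicate: never push on it anywhere (base or knob) with more than 24 N, so a straight shove or a bump against the rail is too much, and never let it turn more than 25 degrees away from square with the rail. Leave the other things on the counter where they are.

Things in the scene. Friction and masses are not known exactly. Their poses are not given: they have to be found in the camera images.
- press: hand tag press, 4.8 to 5.6 kg, loose on four rubber feet (12 mm fore and aft, 60 mm left and right of its middle). Origin: middle of its underside; +x its front (to the rail), +y its left. Grey base 80 (x) by 270 mm (y), 4 to 38 mm high, slick black nylon strips front and rear. On it a C-frame 40 mm wide (y): column at x -38 to -6 mm, head at x -38 to +38 mm, 94 to 130 mm high
- front_left (a point): point on the front face of the press base, 21 mm up, that comes to rest against the left end of the rail (press frame x +40, y +80 mm)
- front_right (a point): point on the front face of the press base, 21 mm up, that comes to rest against the right end of the rail (press frame x +40, y -80 mm)
- rear_left (a point): rear left upright edge of the press base, 21 mm up (press frame x -40, y +135 mm). A push ahead on the rear face 13 mm in from this edge takes 11 to 17 N and swings this end ahead, the press turning about a point about 45 mm to the other side of its middle; sliding the press straight takes 27 to 36 N
- rear_right (a point): rear right upright edge of the press base, 21 mm up (press frame x -40, y -135 mm). Pushed 13 mm in from this edge, this end swings ahead just as the left one does
- knob_top (a point): centre of the top of the black round knob (38 mm across) on the ram of the press; 168 mm above the counter when up, 16 mm in front of the middle of the press
- ram (a joint): how far the knob is pressed down, in m: 0 up, 0.012 fully down (a hard stop). Its spring pushes back with 3 N at the start and 8 to 9 N fully down; it springs up by itself when let go. Beyond 0.009 the tag is stamped
- rail: fixed stop rail of dark steel, 160 mm long (y, shorter than the press base), 30 mm high, 24 mm thick. Origin: on the counter, middle of its near face, which is the plane x = 0 of its frame; +x points away from the press. At its middle a 50 mm wide tongue with the tag (58 to 63 mm high) reaches back 40 mm over the press base, into the open front of the C-frame
- coins: stack of steel coins, 26 mm across, 26 mm high; loose. Bystander; origin at the middle of its underside
- token: copper token, disc 36 mm across, 5 mm thick, lying flat; loose. Bystander; origin at the middle of its underside
- medal: silver medal, disc 44 mm across, 5 mm thick, with a round bail (13 mm ring) at its +x edge; loose. Bystander; origin at the middle of its underside
- owl: bronze owl paperweight, 54 mm wide, 77 mm high; loose. Bystander; origin at the middle of its underside
- loupe: red plastic loupe lying flat: lens ring 38 mm across at the origin, 15 mm high, and a handle reaching 58 mm along its +x; loose. Bystander; origin at the middle of its underside
- ring_box: ring box, 50 x 50 x 38 mm; loose. Bystander; origin at the middle of its underside
- scale_weight: brass balance weight, 32 mm across, 42 mm high; loose. Bystander; origin at the middle of its underside
There are look-alikes about, which are no part of the job. What is shaped like the rail but green is not meant.

How it is judged (in metres and radians):
On the way, in this order (a step that is already met when the one before it is completed fails the run):
1. the press stands flush against the rail: its front face, at both ends of the rail, within 4 mm of the rail's face, its middle within 25 mm of the rail's middle, the knob not pressed (x of each of front_left, front_right in the frame of rail above -0.004 m and y of press in the frame of rail between -0.025 and 0.025 m and angle between press's own z axis and vertical below 0.05 rad and value of joint ram below 0.003 m), for 0.2 s.
2. the knob is pressed down beyond 9 mm with the press flush against the rail (x of each of front_left, front_right in the frame of rail above -0.004 m and y of press in the frame of rail between -0.025 and 0.025 m and angle between press's own z axis and vertical below 0.05 rad and value of joint ram above 0.009 m), for 0.1 s.
At the end, for the whole second after the job is handed in: the press stands upright and still, its front face, at both ends of the rail, within 4 mm of the rail's face and its middle within 25 mm of the rail's middle, the knob sprung back up (within 2 mm), nothing touching the press but the counter and the rail (x of each of front_left, front_right in the frame of rail above -0.004 m and y of press in the frame of rail between -0.025 and 0.025 m and angle between press's own z axis and vertical below 0.05 rad and value of joint ram below 0.002 m and linear speed of press below 0.01 m/s and contact force between the arm and press below 0.2 N).
It fails at once if the robot pushes on the press or its knob with more than 24 N (contact force between any of the arm, the fingers and press above 24 N).
It fails at once if the press turns more than 25 degrees from square with the rail (angle between the x axis of press and the x axis of rail, either way round above 0.44 rad).
It fails at once if a bystander is moved by more than 20 mm (distance of any of coins, token, medal, owl, loupe, ring_box, scale_weight from where it was at the start of the episode above 0.02 m).
It also fails if it takes over 72 s, if anything falls off the work surface, if the arm or the gripper's body presses on something with over 40 N, if the wrist force passes 120 N, or if a joint passes its speed limit or range.

## Robot

A 6-joint arm with a two-finger parallel gripper is mounted at the origin on the work surface. World frame = base frame: x ahead of the robot, y to its left, z up, the work surface at z = 0. Lengths are in mm, angles in rad, forces in N, time in s.
With the tool pointing down it reaches from about 425 to 1125 mm from the base axis. Payload 14.9 kg.
Tool frame: the origin (TCP) lies midway between the tips of the shut fingers; the grasp point (between the pads) lies arm.hold_point_z behind it (arm.hold_point_z is the distance from the TCP to the grasp point, in mm); z points along the fingers, y is the line along which they close (so a half turn about z gives the same grasp; the last joint's range is limited). The gripper opens to 91 mm and grips with 3 to 60 N. Pads are 32 mm wide; open, the fingers measure 118 mm over their backs; the gripper's body (76 mm by 178 mm) begins 60 mm behind the grasp point.
Start: joints at [-1.249, 0.379, 1.734, -0, 1.028, -0.033], TCP at [243.178, -656.416, 213.932] pointing down, gripper open.
Joint ranges: [-2.77, 2.77], [-0.74, 2.19], [0, 2.66], [-1.06, 4.2], [0.31, 2.87], [-3.08, 3.08]. Speed limits (rad/s): [1.89, 1.89, 2.39, 3.14, 3.14, 3.14].

## Interface

Orientations are given as a unit quaternion [w, x, y, z].
In Python, from cell import arm gives the robot as it stands. The module is installed in compiled form; this text tells all that it offers.
- The arm moves only by the tool drive_tool, never from a script. Its argument "moves" is text: rows parted by semicolons, each of 5 numbers parted by spaces: the opening, from 0 (shut) to 1 (fully open), then the shift along the tool's x, y, z in mm, then the turn about the tool's z in degrees. A call has 1 to 20 rows; each row shifts and turns the commanded pose from where the row before left it, along the tool's axes as they then stand; what a row does not reach is not made up. A row lasts 1/12 s, in which the tool goes at most 41.7 mm and 7.16 degrees, less where a joint would pass 70% of its speed; a pose out of reach is approached as far as the arm can. A call is refused whole if a number of a shift passes 41.7 or a number of a turn 7.16, either way. A call with a gripper value outside its range is refused whole. The fingers move at their own pace and stop on an object; the grip force is fixed at half the most. Time passes only in rows, so rows that do not move let the fingers close. It gives the time, the measured TCP pose, the force, the opening and the grip force at its end, in the units of the state.
- arm.observe(): the state, without advancing time (a new reading comes with each control period).
- arm.grab_frame(name): name is "side" or "top"; returns (picture, depth): 384x512x3 uint8, red, green, blue; 384x512 float32, mm along the optical axis (not along the pixel's ray), 0 where there is no reading.
- arm.calibration(name): a dict with "fx", "fy", "cx", "cy" (pixels), "T" (4x4, takes a point from camera to world coordinates). Camera axes: x right, y up, looking along -z (the intrinsics and any distortion apply to the point x, -y, -z); pixel columns grow to the right and rows downward; lengths in mm; the calibration is good to about 2 mm. A picture is of the moment at which its call begins. calibration takes no time and is no camera call.
- arm.sign_off(): hands the job in; it is judged then, once.
The state is a dict: "clock": time; "joint_pos": joint angles; "qvel": joint speeds; "effort": joint torques, N m; "position": TCP position; "orientation": TCP orientation; "ft_force": force on the tool from outside, world axes, zero at the start; "wrist_torque": the same for the moment, N m; "opening": finger opening in mm; "finger_force": force on a finger pad.
Only numpy, scipy, OpenCV 4.12 (cv2) and the standard library are available. Lean on these libraries where they do the work, as an engineer would, in place of code of your own. Each camera call takes 0.05 s, during which the arm holds its last target. There are 200 camera calls.

## Working session

There is one attempt and no reset: what is moved stays moved. The work goes in short steps, Python scripts to look and compute and a tool call to move; the robot and the scene stay as the last step left them, time stands still between calls to the robot, and variables do not carry over. Pictures are saved under pics/ and viewed, at most 10 in all, crops included, and the job is handed in when it is done.

Besides the shell and the picture viewer there is one more tool, called after "Call:" as a command line: name --argument value ..., lists and objects as JSON in quotes. drive_tool: Moves the arm, as the interface text tells. Its arguments: {"type":"object","properties":{"moves":{"type":"string"}},"required":["moves"]}

```bash
mkdir -p pics
cat > h.py <<'E'
from cell import arm
import numpy as np, cv2
def grab(n):
    p,d=arm.grab_frame(n); return p,d,arm.calibration(n)
def cloud(d,c):
    v,u=np.mgrid[:d.shape[0],:d.shape[1]]
    x=(u-c['cx'])/c['fx']*d; y=-(v-c['cy'])/c['fy']*d
    P=np.stack([x,y,-d,np.ones_like(d)],-1)@np.array(c['T']).T
    return P[...,:3]
def save(n,p): cv2.imwrite('pics/'+n,p[...,::-1])
E
python3 - <<'E'
from h import *
ps=[]
for n in('top','side'):
    p,d,c=grab(n); ps.append(p); np.savez('/tmp/%s0.npz'%n,p=p,d=d); print(n,{k:np.round(v,3).tolist() if k=='T' else v for k,v in c.items()}, (d==0).mean())
    save(n+'0.png',p)
s=arm.observe(); print(s, arm.hold_point_z)
E
```

```text
top {'fx': 441.43621190272955, 'fy': 441.43621190272955, 'cx': 258.8190944408819, 'cy': 194.5474132907952, 'T': [[0.02, 0.998, -0.057, 507.858], [-0.999, 0.017, -0.037, -21.635], [-0.036, 0.058, 0.998, 1067.277], [0.0, 0.0, 0.0, 1.0]]} 0.003936767578125
side {'fx': 443.98890763691696, 'fy': 443.98890763691696, 'cx': 257.43155026590324, 'cy': 195.9517002704009, 'T': [[0.994, 0.054, -0.091, 458.69], [-0.104, 0.637, -0.764, -737.611], [0.017, 0.769, 0.639, 738.126], [0.0, 0.0, 0.0, 1.0]]} 0.004023234049479167
{'clock': 0.1, 'joint_pos': array([-1.24932210e+00,  3.79366222e-01,  1.73473775e+00, -3.59127548e-06,
        1.02850243e+00, -3.33255453e-02]), 'qvel': array([ 0.00225982, -0.00275861, -0.00274903, -0.00049456,  0.00079862,
       -0.00023656]), 'effort': array([-6.25861976e-04, -7.65044689e+01, -4.35293233e+01,  6.50989870e-02,
        3.99194600e-02,  4.16487197e-06]), 'position': array([ 243.04269354, -656.06064487,  213.33917381]), 'orientation': array([-5.01398332e-04,  9.84305574e-01,  1.76471756e-01, -7.42962878e-05]), 'ft_force': array([-1.07086792, -0.86639515,  0.8217761 ]), 'wrist_torque': array([ 0.01958663, -0.01160456, -0.0349026 ]), 'finger_force': 0.0, 'opening': 91.25411097624888} 18.8
```

View pics/top0.png

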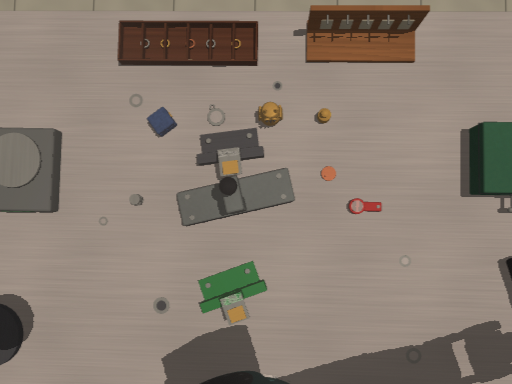

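View pics/side0.png

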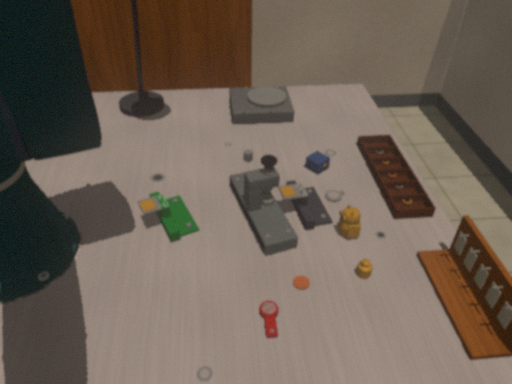

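Top view: the press is at (235,197) with its knob at (228,186). The dark rail is at (230,155) with its tongue at (230,165). The look-alike is the green rail at (232,285), which I reject. Nearby things are the token (328,173), loupe (360,206), owl (270,112), ring box (161,121), coins (135,200), medal (216,116) and weight (325,115).

```bash
cat >> h.py <<'E'
def rect(pts):
    (c,s,a)=cv2.minAreaRect(pts.astype(np.float32)); return np.round(c,1),np.round(s,1),round(a,2)
E
python3 - <<'E'
from h import *
for n in('top','side'):
    z=np.load('/tmp/%s0.npz'%n); p,d=z['p'],z['d']; P=cloud(d,arm.calibration(n))
    hsv=cv2.cvtColor(p,cv2.COLOR_RGB2HSV)
    roi=np.zeros(d.shape,bool)
    if n=='top': roi[120:235,170:300]=1
    else: roi[145:255,225:335]=1
    roi&=(d>0)
    ground=P[(d>0)&(np.abs(P[...,2])<12)]
    print(n,'ground z',np.median(ground[:,2]))
    Z=P[...,2]
    # base top: height 38
    hist=np.histogram(Z[roi],bins=np.arange(-6,180,4)); print([(int(e),int(h)) for e,h in zip(hist[1],hist[0]) if h>8])
    for nm,lo,hi in(('base',33,43),('rail',24,33),('tongue',52,70),('head',120,140),('knob',155,180)):
        m=(roi&(Z>lo)&(Z<hi)).astype(np.uint8); 
        k,l,st,ce=cv2.connectedComponentsWithStats(m)
        for i in range(1,k):
            if st[i,4]>40: print(nm,st[i].tolist(),ce[i].round(),rect(P[l==i][:,:2]),np.median(Z[l==i]).round(1),P[l==i].mean(0).round(1))
    
p=np.load('/tmp/top0.npz')['p'][120:240,165:305]
save('crop0.png',cv2.resize(p,None,fx=5,fy=5,interpolation=cv2.INTER_CUBIC))
E
```

```text
top ground z 0.08098380124658888
[(-6, 1480), (-2, 5793), (2, 1801), (6, 496), (10, 72), (14, 30), (18, 38), (22, 33), (26, 278), (30, 382), (34, 1755), (38, 1353), (42, 35), (50, 9), (54, 19), (58, 272), (62, 303), (66, 13), (122, 29), (126, 228), (130, 145), (162, 88), (166, 155), (170, 14)]
base [176, 168, 119, 58, 3183] [236. 196.] (array([561.8,  73.6]), array([ 81. , 269.9]), 13.81) 37.7 [562.1  71.7  37.7]
rail [240, 146, 24, 13, 233] [251. 152.] (array([668.9,  37.5]), array([25. , 55.6]), 7.42) 29.8 [668.4  37.4  29.6]
rail [196, 152, 23, 12, 208] [207. 157.] (array([654. , 142.6]), array([23.9, 51.1]), 8.15) 29.5 [653.8 142.7  29.5]
tongue [217, 147, 25, 30, 586] [229. 161.] (array([641. ,  86.1]), array([62.4, 50.1]), 7.86) 62.2 [640.9  85.9  62.1]
head [221, 176, 23, 37, 404] [233. 200.] (array([561.9,  73.5]), array([75.6, 40. ]), 14.02) 129.4 [550.2  68.2 129.2]
knob [219, 177, 18, 18, 261] [227. 185.] (array([577.3,  77. ]), array([35.1, 35.5]), 0.46) 166.8 [577.3  77.1 166.7]
side ground z -0.23417478931548885
[(-6, 767), (-2, 5501), (2, 757), (6, 335), (10, 155), (14
[... 752 characters left out ...]
8, 68, 71, 223] [261. 225.] (array([532.4,  49.3]), array([ 75. , 271.8]), 30.64) 28.9 [554.3   7.7  28.8]
rail [294, 198, 21, 26, 213] [305. 212.] (array([667.7,  52.8]), array([23.5, 93.7]), 7.64) 29.5 [667.8  41.3  29.2]
tongue [278, 183, 31, 17, 380] [293. 191.] (array([642.4,  84.9]), array([63.9, 53. ]), 4.66) 61.9 [642.7  82.3  61.6]
tongue [244, 192, 18, 15, 102] [252. 201.] (array([536.5,  56.1]), array([25. , 47.1]), 57.09) 60.6 [541.1  52.7  61. ]
head [244, 166, 36, 18, 399] [261. 175.] (array([563. ,  71.6]), array([76.4, 42.1]), 11.99) 128.9 [561.5  65.  128.4]
knob [261, 154, 16, 12, 162] [269. 160.] (array([578.5,  73.9]), array([34.6, 33.9]), 82.74) 166.1 [578.3  71.  165.2]
```

View pics/crop0.png

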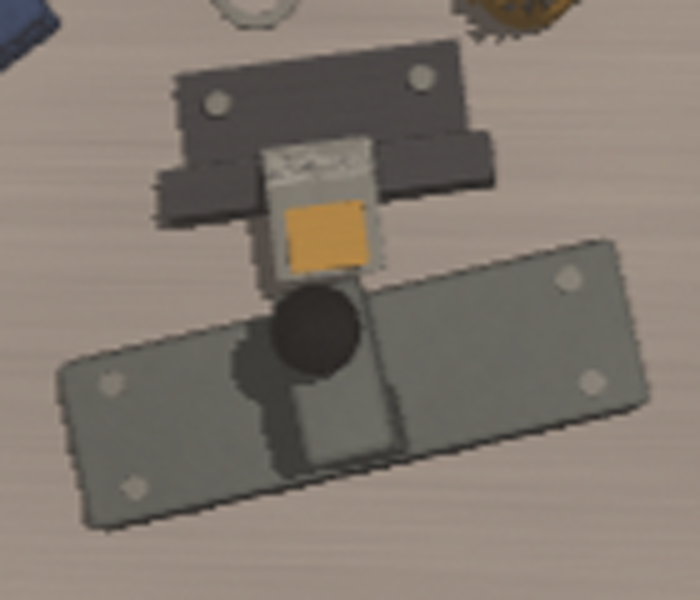

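The crop confirms the choice: dark rail at crop (320,180), press knob at crop (316,330). In world coordinates:

| Item | Position (mm) | Yaw (deg) |
|---|---|---|
| Rail face middle | (649, 88) | about 7.9 |
| Press | (562, 73) | about 13.9 |

The measured heights of 38, 30, 62 and 167 mm agree with the text. The gap is about 49 mm. I'll start with the left end.

Call:
drive_tool --moves "0 0 0 0 6.4; 0 32.4 -21.3 0 0; 0 32.4 -21.3 0 0; 0 32.4 -21.3 0 0; 0 32.4 -21.3 0 0; 0 32.4 -21.3 0 0; 0 32.4 -21.3 0 0; 0 32.4 -21.3 0 0; 0 32.4 -21.3 0 0; 0 32.4 -21.3 0 0; 0 7.5 -37.4 0 0; 0 7.5 -37.4 0 0; 0 7.5 -37.4 0 0; 0 7.5 -37.4 0 0; 0 7.5 -37.4 0 0; 0 7.5 -37.4 0 0; 0 7.5 -37.4 0 0; 0 7.5 -37.4 0 0; 0 7.5 -37.4 0 0; 0 7.5 -37.4 0 0"

```text
clock: 1.77
position: [462.2, -17.4, 213.9]
orientation: [-0.0, 0.993, 0.121, 0.0]
ft_force: [0.2, -0.2, -0.3]
opening: 1.1
finger_force: 0.0
```

Call:
drive_tool --moves "0 7.5 -37.4 0 0; 0 7.5 -37.4 0 0; 0 7.5 -37.4 0 0; 0 7.5 -37.4 0 0; 0 7.5 -37.4 0 0; 0 0 0 0 0; 0 0 0 0 0"

```text
clock: 2.35
position: [453.7, 172.9, 213.7]
orientation: [0.0, 0.992, 0.123, -0.0]
ft_force: [0.3, 0.2, 0.9]
opening: 0.3
finger_force: 0.0
```

Call:
drive_tool --moves "0 0 0 34 0; 0 0 0 34 0; 0 0 0 34 0; 0 0 0 34 0; 0 0 0 34 0; 0 0 0 33 0; 0 0 0 0 0; 0 6 0 0 0; 0 6 0 0 0; 0 3 0 0 0; 0 0 0 0 0; 0 0 0 0 0"

```text
clock: 3.35
position: [470.0, 175.3, 12.5]
orientation: [-0.0, 0.993, 0.121, 0.001]
ft_force: [0.1, 0.2, 0.2]
opening: 0.3
finger_force: 0.0
```

Call:
drive_tool --moves "0 1.5 0 0 0; 0 1.5 0 0 0; 0 1.5 0 0 0; 0 1.5 0 0 0; 0 1.5 0 0 0; 0 0 0 0 0"

```text
clock: 3.85
position: [476.4, 176.9, 10.9]
orientation: [-0.0, 0.993, 0.121, 0.0]
ft_force: [-0.0, 0.9, -1.0]
opening: 0.4
finger_force: 0.0
```

Call:
drive_tool --moves "0 1 0 0 0; 0 1 0 0 0; 0 1 0 0 0; 0 1 0 0 0; 0 1 0 0 0; 0 0 0 0 0"

```text
clock: 4.35
position: [478.7, 177.4, 10.3]
orientation: [0.0, 0.993, 0.121, -0.002]
ft_force: [-9.2, -2.4, 4.1]
opening: 0.6
finger_force: 4.9
```

Call:
drive_tool --moves "0 1.5 -0.4 0 0.4; 0 2 -0.7 0 0.7; 0 2.5 -0.8 0 0.8; 0 2.9 -1 0 1; 0 2.9 -1 0 1; 0 2.9 -1 0 1"

```text
clock: 4.85
position: [491.0, 185.0, 9.9]
orientation: [0.001, 0.997, 0.078, -0.003]
ft_force: [-13.8, -2.0, 5.6]
opening: 0.6
finger_force: 7.5
```

Call:
drive_tool --moves "0 2.9 -1 0 1; 0 2.9 -1 0 1; 0 2.9 -1 0 1; 0 2.9 -1 0 1; 0 2.9 -1 0 1; 0 2.9 -1 0 1; 0 2.9 -1 0 1; 0 2.9 -1 0 1; 0 0 0 0 0"

```text
clock: 5.6
position: [514.0, 195.5, 10.0]
orientation: [0.001, 1.0, 0.008, -0.003]
ft_force: [-11.5, -1.1, 2.0]
opening: 0.2
finger_force: 5.6
```

```bash
cat >> h.py <<'E'
RO=np.array([649.4,87.9]); RY=np.radians(7.9)
def press(n='top'):
    """press pose in the rail frame; base top at 38 mm by depth, head check"""
    p,d,c=grab(n); P=cloud(d,c); Z=P[...,2]
    m=((d>0)&(Z>33)&(Z<43)&(np.abs(P[...,0]-600)<170)&(np.abs(P[...,1]-75)<190)).astype(np.uint8)
    k,l,st,ce=cv2.connectedComponentsWithStats(m); i=1+np.argmax(st[1:,4])
    q=P[l==i][:,:2]; c0,s,a=rect(q)
    if s[0]>s[1]: a-=90
    if a>60:a-=90
    yaw=np.radians(a)
    e=np.array([[np.cos(RY),np.sin(RY)],[-np.sin(RY),np.cos(RY)]])
    r=e@(np.array(c0)-RO); t=yaw-RY
    fl=r[0]+40*np.cos(t)-80*np.sin(t); fr=r[0]+40*np.cos(t)+80*np.sin(t)
    print(n,'world',c0,s,a,'rail',r.round(1),'rel deg',round(np.degrees(t),2),'fl/fr x',fl.round(1),fr.round(1))
    return p,c0,yaw
def tool():
    s=arm.observe(); w,x,y,z=s['orientation']; return s['position'],2*np.arctan2(y,x)
def inpress(c0,yaw):
    p,ps=tool(); d=p[:2]-c0; c,s=np.cos(yaw),np.sin(yaw)
    print('tool',p.round(1),'yaw',np.degrees(ps).round(1),'in press',np.round([c*d[0]+s*d[1],-s*d[0]+c*d[1]],1))
E
python3 - <<'E'
from h import *
p,c,y=press(); inpress(c,y)
press('side')
save('top1.png',p)
E
```

```text
top world [570.5   0. ] [119.8  81.3] -0.5 rail [-90.2 -76.2] rel deg -8.4 fl/fr x -39.0 -62.3
tool [514.  195.5  10. ] yaw 1.0 in press [-58.2 195. ]
side world [571.4  59.1] [ 80.9 243.6] 0.13 rail [-81.2 -17.8] rel deg -7.77 fl/fr x -30.8 -52.4
```

View pics/top1.png

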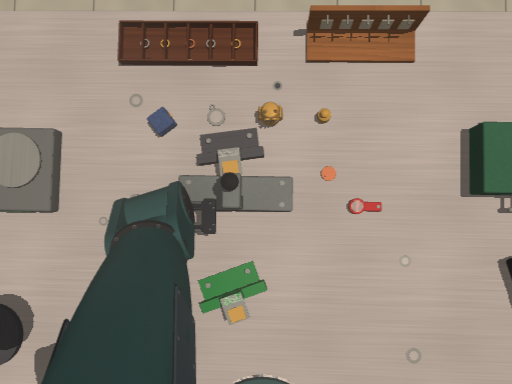

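The top view shows the press at (235,193), nearly square to the world. The left end is hidden by the arm and the tool is behind it. The press is about 8° past square, and I'll carry it on about 6° more.

Call:
drive_tool --moves "0 1.5 -0.5 0 0.5; 0 2.9 -1 0 1; 0 2.9 -1 0 1; 0 2.9 -1 0 1; 0 2.9 -1 0 1; 0 2 -0.6 0 0.7; 0 0 0 0 0; 0 -4 0 0 0; 0 -12 0 0 0; 0 -25 0 0 0; 0 0 0 0 0; 0 0 0 0 0"

```text
clock: 6.7
position: [489.6, 203.9, 11.0]
orientation: [0.0, 0.999, -0.036, -0.0]
ft_force: [0.7, -0.6, 0.3]
opening: 0.2
finger_force: 0.0
```

```bash
cat >> h.py <<'E'
def press(n='top',end=-1):
    """end=-1: right end of the base visible, +1: left, 0: both"""
    p,d,c=grab(n); P=cloud(d,c); Z=P[...,2]
    m=((d>0)&(Z>33)&(Z<43)&(np.abs(P[...,0]-590)<130)&(np.abs(P[...,1]-75)<175)).astype(np.uint8)
    k,l,st,ce=cv2.connectedComponentsWithStats(m); i=1+np.argmax(st[1:,4])
    q=P[l==i][:,:2]; c0,s,a=rect(q)
    if s[0]>s[1]: a-=90
    if a>60:a-=90
    yaw=np.radians(a); R=np.array([[np.cos(yaw),-np.sin(yaw)],[np.sin(yaw),np.cos(yaw)]])
    w,h=(s if s[0]<s[1] else s[::-1]); yy=0 if h>262 else (end*(h/2-135))
    c0=np.array(c0)+R@[0,yy]
    hd=(d>0)&(Z>122)&(Z<136)&(np.abs(P[...,0]-590)<130)&(np.abs(P[...,1]-75)<70)
    e=np.array([[np.cos(RY),np.sin(RY)],[-np.sin(RY),np.cos(RY)]])
    r=e@(c0-RO); t=yaw-RY
    fl=r[0]+40*np.cos(t)-80*np.sin(t); fr=r[0]+40*np.cos(t)+80*np.sin(t)
    print(n,'world',c0.round(1),(w,h),a,'rail',r.round(1),'rel deg',round(np.degrees(t),2),'fl/fr x',fl.round(1),fr.round(1))
    return p,c0,yaw
E
python3 - <<'E'
from h import *
p,c,y=press(); inpress(c,y)
E
```

```text
top world [573.4  75. ] (np.float64(81.5), np.float64(119.9)) -5.349999999999994 rail [-77.1  -2.3] rel deg -13.25 fl/fr x -19.8 -56.5
tool [490.8 204.1  11.2] yaw -4.1 in press [-94.3 120.8]
```

Call:
drive_tool --moves "0 0 0 0 1.2; 0 0 34.7 0 0; 0 0 34.7 0 0; 0 0 34.7 0 0; 0 0 34.7 0 0; 0 0 34.7 0 0; 0 0 34.7 0 0; 0 0 34.7 0 0; 0 0 0 0 0; 0 10 0 0 0; 0 10 0 0 0; 0 8 0 0 0; 0 2 0 0 0; 0 1.5 0 0 0; 0 1.5 0 0 0; 0 0 0 0 0"

```text
clock: 8.08
position: [501.1, -40.6, 10.9]
orientation: [-0.0, 0.999, -0.046, -0.0]
ft_force: [0.2, -0.1, 0.9]
opening: 0.1
finger_force: 0.0
```

Run:
```python
from h import *
p,c,y=press(end=1); inpress(c,y)
```

```text
top world [574.4  74.8] (np.float64(81.2), np.float64(126.4)) -4.810000000000002 rail [-76.1  -2.7] rel deg -12.71 fl/fr x -19.5 -54.7
tool [500.8 -40.7  10.8] yaw -5.3 in press [ -63.6 -121.2]
```

Call:
drive_tool --moves "0 2 0 0 0; 0 2 0 0 0; 0 1 0 0 0; 0 1 0 0 0; 0 1 0 0 0; 0 1 0 0 0; 0 1.5 0 0 0; 0 1.5 0 0 0; 0 1.5 0.4 0 -0.4; 0 2 0.7 0 -0.7; 0 2.5 0.8 0 -0.8; 0 2.9 1 0 -1; 0 2.9 1 0 -1; 0 2.9 1 0 -1; 0 2.9 1 0 -1; 0 2.9 1 0 -1; 0 2.9 1 0 -1; 0 2.9 1 0 -1; 0 2.9 1 0 -1; 0 0 0 0 0"

```text
clock: 9.8
position: [538.3, -52.3, 10.0]
orientation: [-0.0, 0.999, 0.04, -0.003]
ft_force: [-10.3, -0.5, -0.5]
opening: 0.4
finger_force: 5.1
```

Run:
```python
from h import *
p,c,y=press(end=1); inpress(c,y)
```

```text
top world [580.7  74.8] (np.float64(81.4), np.float64(269.9)) 6.36 rail [-69.8  -3.5] rel deg -1.54 fl/fr x -27.7 -32.0
tool [538.2 -52.3   9.9] yaw 4.6 in press [ -56.3 -121.6]
```

Call:
drive_tool --moves "0 1.5 0.5 0 -1; 0 2.5 0.8 0 -1.5; 0 2.9 1 0 -1.5; 0 2.9 1 0 -1; 0 2.9 1 0 -1; 0 2.9 1 0 -1; 0 2.9 1 0 -1; 0 2.9 1 0 -1; 0 2.9 1 0 -1; 0 2.9 1 0 -1; 0 2.9 1 0 -1; 0 2.9 1 0 -1; 0 0 0 0 0"

```text
clock: 10.93
position: [573.0, -57.1, 9.9]
orientation: [-0.001, 0.988, 0.153, -0.003]
ft_force: [-9.5, -1.3, -2.5]
opening: 0.8
finger_force: 4.6
```

Run:
```python
from h import *
p,c,y=press(end=1); inpress(c,y)
```

```text
top world [587.9  76.2] (np.float64(81.3), np.float64(218.7)) 18.33 rail [-62.6  -3.2] rel deg 10.43 fl/fr x -37.7 -8.7
tool [573.  -57.1   9.9] yaw 17.6 in press [ -56.  -121.9]
```

Call:
drive_tool --moves "0 2.9 1 0 -1.3; 0 2.9 1 0 -1.3; 0 0 0 0 0; 0 -4 0 0 0; 0 -14 0 0 0; 0 -20 0 0 0; 0 0 0 0 -0.6; 0 0 -34.7 0 0; 0 0 -34.7 0 0; 0 0 -34.7 0 0; 0 0 -34.7 0 0; 0 0 -34.7 0 0; 0 0 -34.7 0 0; 0 0 -34.7 0 0; 0 0 0 0 0; 0 12 0 0 0; 0 10 0 0 0; 0 3 0 0 0; 0 0 0 0 0; 0 0 0 0 0"

```text
clock: 12.65
position: [483.9, 165.0, 10.8]
orientation: [-0.0, 0.984, 0.179, 0.0]
ft_force: [-1.2, 0.4, -1.3]
opening: 0.1
finger_force: 0.0
```

Run:
```python
from h import *
p,c,y=press(); inpress(c,y)
```

```text
top world [588.5  76.6] (np.float64(80.9), np.float64(132.8)) 20.75 rail [-61.9  -2.9] rel deg 12.85 fl/fr x -40.7 -5.1
tool [483.5 164.9  10.8] yaw 20.7 in press [-66.9 119.9]
```

Call:
drive_tool --moves "0 4 0 0 0; 0 3 0 0 0; 0 1.5 0 0 0; 0 1 0 0 0; 0 1 0 0 0; 0 1.5 0 0 0; 0 1.5 0 0 0; 0 1.5 -0.4 0 0.4; 0 2 -0.7 0 0.7; 0 2.5 -0.8 0 0.8; 0 2.8 -1 0 1; 0 2.8 -1 0 1; 0 2.8 -1 0 1; 0 2.8 -1 0 1; 0 2.8 -1 0 1; 0 2.8 -1 0 1; 0 2.8 -1 0 1; 0 2.8 -1 0 1; 0 2.8 -1 0 1; 0 0 0 0 0"

```text
clock: 14.37
position: [520.3, 188.9, 10.0]
orientation: [0.001, 0.996, 0.085, -0.003]
ft_force: [-10.7, -1.0, 1.4]
opening: 0.6
finger_force: 5.3
```

Run:
```python
from h import *
p,c,y=press(); inpress(c,y)
```

```text
top world [595.5  79. ] (np.float64(80.8), np.float64(123.2)) 9.08 rail [-54.6  -1.4] rel deg 1.18 fl/fr x -16.3 -13.0
tool [520.2 188.8  10. ] yaw 9.8 in press [-57.  120.4]
```

Call:
drive_tool --moves "0 2 -0.7 0 0.7; 0 2.5 -0.9 0 0.9; 0 2.8 -1 0 1; 0 2.8 -1 0 1; 0 2.5 -0.9 0 0.9; 0 2 -0.7 0 0.7; 0 0 0 0 0; 0 -4 0 0 0; 0 -14 0 0 0; 0 -20 0 0 0; 0 0 0 0 0.6; 0 0 34.7 0 0; 0 0 34.7 0 0; 0 0 34.7 0 0; 0 0 34.7 0 0; 0 0 34.7 0 0; 0 0 34.7 0 0; 0 0 34.7 0 0; 0 0 0 0 0; 0 10 0 0 0"

```text
clock: 16.08
position: [525.2, -49.6, 10.8]
orientation: [-0.0, 0.999, 0.034, -0.0]
ft_force: [-0.9, -0.0, -0.4]
opening: 0.7
finger_force: 0.0
```

Run:
```python
from h import *
p,c,y=press(end=1); inpress(c,y)
```

```text
top world [598.1  79. ] (np.float64(81.2), np.float64(116.8)) 4.17 rail [-52.1  -1.8] rel deg -3.73 fl/fr x -6.9 -17.4
tool [528.2 -48.6  11.3] yaw 3.9 in press [ -79.  -122.2]
```

Call:
drive_tool --moves "0 10 0 0 0; 0 4 0 0 0; 0 2 0 0 0; 0 1.5 0 0 0; 0 1 0 0 0; 0 1 0 0 0; 0 1.5 0 0 0; 0 1.5 0 0 0; 0 1.5 0.4 0 -0.4; 0 2 0.7 0 -0.7; 0 2.5 0.8 0 -0.8; 0 2.5 0.8 0 -0.8; 0 2.5 0.8 0 -0.8; 0 2.5 0.8 0 -0.8; 0 0 0 0 0"

```text
clock: 17.38
position: [559.9, -49.5, 10.2]
orientation: [-0.0, 0.997, 0.073, -0.003]
ft_force: [-9.8, -2.8, 1.5]
opening: 0.1
finger_force: 5.2
```

Run:
```python
from h import *
p,c,y=press(end=1); inpress(c,y)
```

```text
top world [599.5  79.4] (np.float64(80.6), np.float64(115.6)) 7.14 rail [-50.6  -1.6] rel deg -0.76 fl/fr x -9.5 -11.7
tool [559.9 -49.5  10.1] yaw 8.4 in press [ -55.3 -123. ]
```

Call:
drive_tool --moves "0 2 0.7 0 -0.5; 0 2 0.7 0 -0.5; 0 2 0.7 0 -0.6; 0 2 0.7 0 -0.6; 0 1.5 0.5 0 -0.5; 0 1 0.3 0 -0.3; 0 0 0 0 0"

```text
clock: 18.02
position: [570.6, -51.3, 10.1]
orientation: [-0.0, 0.995, 0.099, -0.003]
ft_force: [-11.4, -3.3, 2.2]
opening: 0.3
finger_force: 5.9
```

Run:
```python
from h import *
p,c,y=press(end=1); inpress(c,y)
press('side')
```

```text
top world [601.8  79.8] (np.float64(80.8), np.float64(141.9)) 10.98 rail [-48.3  -1.5] rel deg 3.08 fl/fr x -12.6 -4.0
tool [570.6 -51.3  10.1] yaw 11.4 in press [ -55.6 -122.8]
side world [628.8  83.1] (np.float64(28.6), np.float64(132.3)) 10.76 rail [-21.   -1.9] rel deg 2.86 fl/fr x 14.9 22.9
```

Call:
drive_tool --moves "0 -4 0 0 0; 0 -14 0 0 0; 0 -20 0 0 0; 0 0 0 0 0.4; 0 0 -34.9 0 0; 0 0 -34.9 0 0; 0 0 -34.9 0 0; 0 0 -34.9 0 0; 0 0 -34.9 0 0; 0 0 -34.9 0 0; 0 0 -34.9 0 0; 0 0 0 0 0; 0 12 0 0 0; 0 10 0 0 0; 0 4 0 0 0; 0 0 0 0 0; 0 0 0 0 0"

```text
clock: 19.53
position: [515.7, 185.2, 10.8]
orientation: [0.0, 0.996, 0.094, -0.0]
ft_force: [-0.6, 0.3, -0.3]
opening: 0.5
finger_force: 0.0
```

Run:
```python
from h import *
p,c,y=press(); inpress(c,y)
```

```text
top world [601.8  79.3] (np.float64(81.3), np.float64(268.8)) 10.92 rail [-48.3  -2. ] rel deg 3.02 fl/fr x -12.6 -4.2
tool [515.2 185.2  10.7] yaw 10.9 in press [-65.  120.4]
```

Call:
drive_tool --moves "0 4 0 0 0; 0 2.5 0 0 0; 0 1 0 0 0; 0 1 0 0 0; 0 1.5 0 0 0; 0 1.5 0 0 0; 0 1.5 -0.3 0 0.3; 0 2 -0.7 0 0.7; 0 2 -0.7 0 0.7; 0 2 -0.7 0 0.7; 0 2 -0.7 0 0.7; 0 1.5 -0.5 0 0.6; 0 1 -0.3 0 0.4; 0 0 0 0 0"

```text
clock: 20.75
position: [534.6, 193.5, 10.0]
orientation: [0.001, 0.998, 0.059, -0.003]
ft_force: [-12.7, 0.7, 4.4]
opening: 0.3
finger_force: 6.4
```

Run:
```python
from h import *
p,c,y=press(); inpress(c,y)
```

```text
top world [604.6  80.2] (np.float64(81.8), np.float64(141.6)) 6.29 rail [-45.5  -1.5] rel deg -1.61 fl/fr x -3.2 -7.7
tool [534.6 193.5   9.9] yaw 6.8 in press [-57.1 120.3]
```

Call:
drive_tool --moves "0 0.8 -0.2 0 0.3; 0 0.8 -0.2 0 0.3; 0 0.8 -0.2 0 0.2; 0 0 0 0 0"

```text
clock: 21.13
position: [536.7, 194.4, 9.9]
orientation: [0.001, 0.999, 0.053, -0.003]
ft_force: [-13.7, 1.3, 3.3]
opening: 0.6
finger_force: 7.0
```

Run:
```python
from h import *
for _ in range(3): p,c,y=press()
inpress(c,y)
```

```text
top world [605.4  80.5] (np.float64(81.8), np.float64(140.9)) 5.57 rail [-44.6  -1.2] rel deg -2.33 fl/fr x -1.3 -7.8
top world [604.5  80.4] (np.float64(80.7), np.float64(129.6)) 6.43 rail [-45.5  -1.3] rel deg -1.47 fl/fr x -3.4 -7.5
top world [605.8  80.6] (np.float64(80.8), np.float64(119.0)) 5.28 rail [-44.2  -1.3] rel deg -2.62 fl/fr x -0.6 -7.9
tool [536.7 194.4   9.9] yaw 6.0 in press [-58.3 119.7]
```

Call:
drive_tool --moves "0 -4 0 0 0; 0 -14 0 0 0; 0 -20 0 0 0; 0 0 0 0 0; 0 0 34.8 0 0; 0 0 34.8 0 0; 0 0 34.8 0 0; 0 0 34.8 0 0; 0 0 34.8 0 0; 0 0 34.8 0 0; 0 0 34.8 0 0; 0 0 0 0 0; 0 12 0 0 0; 0 10 0 0 0; 0 4 0 0 0; 0 0 0 0 0; 0 0 0 0 0"

```text
clock: 22.7
position: [553.8, -47.6, 10.8]
orientation: [-0.0, 0.999, 0.053, -0.0]
ft_force: [-0.5, 0.3, -0.0]
opening: 0.7
finger_force: 0.0
```

Run:
```python
from h import *
for _ in range(4): p,c,y=press(end=1); inpress(c,y)
```

```text
top world [604.7  80. ] (np.float64(80.2), np.float64(112.6)) 5.96 rail [-45.4  -1.7] rel deg -1.94 fl/fr x -2.7 -8.1
tool [553.4 -47.7  10.7] yaw 6.1 in press [ -64.3 -121.7]
top world [604.9  80.3] (np.float64(80.7), np.float64(269.7)) 6.13 rail [-45.1  -1.4] rel deg -1.77 fl/fr x -2.7 -7.6
tool [553.2 -47.9  10.7] yaw 6.1 in press [ -65.1 -121.9]
top world [604.6  80. ] (np.float64(81.2), np.float64(123.5)) 6.09 rail [-45.5  -1.7] rel deg -1.81 fl/fr x -3.0 -8.0
tool [553.2 -48.   10.8] yaw 6.1 in press [ -64.7 -121.8]
top world [604.5  80.3] (np.float64(81.3), np.float64(269.8)) 5.89 rail [-45.5  -1.4] rel deg -2.01 fl/fr x -2.7 -8.3
tool [553.2 -48.2  10.9] yaw 6.1 in press [ -64.2 -122.6]
```

Call:
drive_tool --moves "0 4 0 0 0; 0 2.5 0 0 0; 0 1 0 0 0; 0 1 0 0 0; 0 1.5 0 0 0; 0 1.5 0 0 0; 0 1.5 0.2 0 -0.3; 0 1.5 0.5 0 -0.5; 0 1.5 0.5 0 -0.5; 0 1.5 0.5 0 -0.5; 0 1 0.3 0 -0.4; 0 1 0.3 0 -0.4; 0 0 0 0 0"

```text
clock: 23.98
position: [570.2, -48.7, 9.9]
orientation: [-0.0, 0.997, 0.076, -0.003]
ft_force: [-13.2, -4.0, 2.1]
opening: 1.0
finger_force: 6.7
```

Run:
```python
from h import *
for _ in range(4): p,c,y=press(end=1)
inpress(c,y)
```

```text
top world [606.5  80.2] (np.float64(81.2), np.float64(206.1)) 8.94 rail [-43.6  -1.7] rel deg 1.04 fl/fr x -5.0 -2.1
top world [607.5  80.5] (np.float64(82.1), np.float64(206.6)) 9.54 rail [-42.6  -1.5] rel deg 1.64 fl/fr x -4.9 -0.3
top world [606.3  80.2] (np.float64(81.2), np.float64(205.9)) 8.78 rail [-43.8  -1.7] rel deg 0.88 fl/fr x -5.0 -2.5
top world [606.2  80.2] (np.float64(81.2), np.float64(205.9)) 8.6 rail [-43.9  -1.7] rel deg 0.7 fl/fr x -4.8 -2.9
tool [570.2 -48.7   9.9] yaw 8.6 in press [ -54.9 -122.1]
```

Call:
drive_tool --moves "0 0.7 0.2 0 -0.2; 0 0.7 0.2 0 -0.2; 0 0 0 0 0"

```text
clock: 24.43
position: [571.5, -48.9, 9.9]
orientation: [-0.0, 0.997, 0.079, -0.003]
ft_force: [-15.0, -3.8, 3.9]
opening: 0.4
finger_force: 7.1
```

Call:
drive_tool --moves "0 0.7 0.1 0 -0.2; 0 0 0 0 0"

```text
clock: 24.6
position: [572.2, -49.0, 9.9]
orientation: [-0.0, 0.997, 0.081, -0.003]
ft_force: [-13.0, -5.3, 3.5]
opening: 0.4
finger_force: 7.2
```

Call:
drive_tool --moves "0 0.7 0.1 0 -0.2; 0 0 0 0 0"

```text
clock: 24.77
position: [572.9, -49.0, 9.9]
orientation: [-0.0, 0.997, 0.082, -0.003]
ft_force: [-14.0, -5.3, 3.6]
opening: 0.3
finger_force: 7.2
```

Call:
drive_tool --moves "0 0.7 0.1 0 -0.2; 0 0 0 0 0"

```text
clock: 24.93
position: [573.6, -49.0, 9.9]
orientation: [-0.0, 0.996, 0.084, -0.003]
ft_force: [-13.7, -6.2, 2.4]
opening: 0.4
finger_force: 7.2
```

Run:
```python
from h import *
for _ in range(4): p,c,y=press(end=1)
inpress(c,y)
```

```text
top world [607.2  80.7] (np.float64(81.6), np.float64(210.3)) 10.23 rail [-42.8  -1.3] rel deg 2.33 fl/fr x -6.1 0.4
top world [608.8  80.9] (np.float64(83.9), np.float64(207.6)) 10.39 rail [-41.1  -1.3] rel deg 2.49 fl/fr x -4.7 2.3
top world [607.   80.5] (np.float64(80.7), np.float64(140.5)) 9.77 rail [-43.   -1.5] rel deg 1.87 fl/fr x -5.7 -0.4
top world [606.9  80.1] (np.float64(81.0), np.float64(123.8)) 9.58 rail [-43.2  -1.9] rel deg 1.68 fl/fr x -5.6 -0.9
tool [573.6 -49.    9.9] yaw 9.6 in press [ -54.3 -121.8]
```

Call:
drive_tool --moves "0 -4 0 0 0; 0 -14 0 0 0; 0 -20 0 0 0; 0 0 0 0 0; 0 0 -34.8 0 0; 0 0 -34.8 0 0; 0 0 -34.8 0 0; 0 0 -34.8 0 0; 0 0 -34.8 0 0; 0 0 -34.8 0 0; 0 0 -34.8 0 0; 0 0 0 0 0; 0 12 0 0 0; 0 10 0 0 0; 0 4 0 0 0; 0 0 0 0 0; 0 0 0 0 0"

```text
clock: 26.55
position: [524.8, 188.4, 10.8]
orientation: [0.0, 0.997, 0.083, -0.0]
ft_force: [-0.4, 0.5, -0.8]
opening: 0.7
finger_force: 0.0
```

Run:
```python
from h import *
for _ in range(4): p,c,y=press()
inpress(c,y)
# rail again, 4-frame medians
for n in('top',):
  for _ in range(2):
    q,d,c=grab(n); P=cloud(d,c); Z=P[...,2]
    m=((d>0)&(Z>25)&(Z<34)&(P[...,0]>635)&(P[...,0]<690)&(abs(P[...,1]-88)<90)).astype(np.uint8)
    k,l,st,ce=cv2.connectedComponentsWithStats(m)
    for i in range(1,k):
        if st[i,4]>60: print(st[i].tolist(),rect(P[l==i][:,:2]))
save('top2.png',cv2.resize(q[130:230,165:305],None,fx=5,fy=5,interpolation=cv2.INTER_CUBIC))
```

```text
top world [607.8  80.7] (np.float64(82.5), np.float64(269.1)) 10.0 rail [-42.2  -1.4] rel deg 2.1 fl/fr x -5.2 0.7
top world [607.8  81.2] (np.float64(82.1), np.float64(126.5)) 9.94 rail [-42.1  -0.9] rel deg 2.04 fl/fr x -5.0 0.7
top world [607.1  80.6] (np.float64(80.7), np.float64(269.1)) 10.03 rail [-42.9  -1.4] rel deg 2.13 fl/fr x -5.9 0.0
top world [608.4  81. ] (np.float64(83.4), np.float64(126.9)) 9.75 rail [-41.6  -1.2] rel deg 1.85 fl/fr x -4.2 1.0
tool [523.9 188.8  10.9] yaw 9.6 in press [-65.  120.6]
[240, 146, 25, 13, 239] (array([668.5,  36.6]), array([25.3, 57.3]), 7.33)
[196, 152, 22, 12, 206] (array([654.1, 142.9]), array([24.1, 51.5]), 7.71)
[240, 146, 25, 13, 234] (array([668.6,  36.8]), array([25.8, 57.4]), 7.9)
[196, 152, 22, 12, 207] (array([653.7, 142.7]), array([23.8, 51.6]), 9.77)
```

View pics/top2.png

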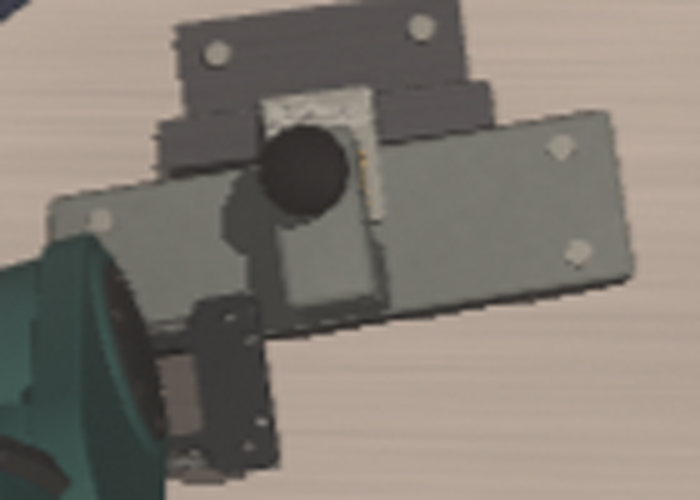

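The close crop shows the rail's right end almost touching the base at crop (490,128). A thin gap is left at the left end, around (165,175).

Call:
drive_tool --moves "0 4 0 0 0; 0 2.5 0 0 0; 0 1 0 0 0; 0 1 0 0 0; 0 1.5 0 0 0; 0 1.5 0 0 0; 0 1.5 -0.3 0 0.3; 0 1.5 -0.4 0 0.5; 0 1 -0.3 0 0.4; 0 1 -0.3 0 0.4; 0 0.7 -0.2 0 0.3; 0 0 0 0 0"

```text
clock: 27.85
position: [537.9, 193.2, 9.9]
orientation: [0.001, 0.998, 0.067, -0.003]
ft_force: [-13.5, 1.8, 3.4]
opening: 0.1
finger_force: 7.2
```

Run:
```python
from h import *
for _ in range(4): p,c,y=press()
inpress(c,y)
```

```text
top world [609.2  80.9] (np.float64(81.0), np.float64(133.8)) 7.15 rail [-40.8  -1.4] rel deg -0.75 fl/fr x 0.3 -1.8
top world [609.7  79.5] (np.float64(82.7), np.float64(267.5)) 6.66 rail [-40.5  -2.9] rel deg -1.24 fl/fr x 1.2 -2.2
top world [609.3  79.8] (np.float64(81.7), np.float64(268.0)) 6.89 rail [-40.8  -2.5] rel deg -1.01 fl/fr x 0.6 -2.2
top world [608.6  81.1] (np.float64(81.3), np.float64(136.9)) 7.59 rail [-41.3  -1.2] rel deg -0.31 fl/fr x -0.9 -1.8
tool [537.9 193.2   9.9] yaw 7.7 in press [-55.3 120.5]
```

Call:
drive_tool --moves "0 0.7 -0.1 0 0.2; 0 0 0 0 0"

```text
clock: 28.22
position: [538.4, 193.3, 9.8]
orientation: [0.001, 0.998, 0.066, -0.003]
ft_force: [-14.5, 1.6, 2.8]
opening: 0.2
finger_force: 7.3
```

Call:
drive_tool --moves "0 0.7 -0.1 0 0.2; 0 0 0 0 0"

```text
clock: 28.38
position: [538.5, 193.4, 9.7]
orientation: [0.001, 0.998, 0.064, -0.004]
ft_force: [-18.4, 0.4, 6.0]
opening: 0.7
finger_force: 9.1
```

Left-end contact with the rail is felt: 18 N and stalled. Now the same on the right.

Call:
drive_tool --moves "0 -4 0 0 0; 0 -14 0 0 0; 0 -20 0 0 0; 0 0 0 0 0; 0 0 34.8 0 0; 0 0 34.8 0 0; 0 0 34.8 0 0; 0 0 34.8 0 0; 0 0 34.8 0 0; 0 0 34.8 0 0; 0 0 34.8 0 0; 0 0 0 0 0; 0 12 0 0 0; 0 10 0 0 0; 0 4 0 0 0; 0 0 0 0 0; 0 0 0 0 0"

```text
clock: 29.8
position: [561.8, -48.1, 10.8]
orientation: [-0.0, 0.998, 0.065, -0.0]
ft_force: [-0.8, 0.8, -0.3]
opening: 0.4
finger_force: 0.0
```

Run:
```python
from h import *
for _ in range(5): p,c,y=press(end=1)
inpress(c,y)
```

```text
top world [610.3  81. ] (np.float64(83.5), np.float64(269.4)) 7.39 rail [-39.7  -1.5] rel deg -0.51 fl/fr x 1.0 -0.4
top world [609.   80.8] (np.float64(80.7), np.float64(269.1)) 7.56 rail [-41.   -1.5] rel deg -0.34 fl/fr x -0.5 -1.5
top world [608.7  81. ] (np.float64(81.1), np.float64(269.2)) 7.2 rail [-41.3  -1.2] rel deg -0.7 fl/fr x -0.3 -2.2
top world [609.4  80.5] (np.float64(81.0), np.float64(125.6)) 7.56 rail [-40.6  -1.8] rel deg -0.34 fl/fr x -0.2 -1.1
top world [608.9  80.6] (np.float64(80.1), np.float64(132.9)) 7.09 rail [-41.2  -1.7] rel deg -0.81 fl/fr x -0.0 -2.3
tool [561.1 -48.9  10.9] yaw 7.3 in press [ -63.3 -122.6]
```

Call:
drive_tool --moves "0 4 0 0 0; 0 2 0 0 0; 0 1 0 0 0; 0 1 0 0 0; 0 1 0 0 0; 0 1 0 0 0; 0 0.7 0 0 0; 0 0.7 0 0 0; 0 0 0 0 0"

```text
clock: 30.8
position: [569.7, -47.7, 9.9]
orientation: [-0.0, 0.998, 0.064, -0.003]
ft_force: [-13.7, -4.2, 3.3]
opening: 0.5
finger_force: 6.9
```

Call:
drive_tool --moves "0 0.7 0.1 0 -0.2; 0 0 0 0 0"

```text
clock: 30.97
position: [570.3, -47.7, 9.9]
orientation: [-0.0, 0.998, 0.066, -0.003]
ft_force: [-14.0, -3.6, 3.3]
opening: 0.7
finger_force: 7.1
```

Call:
drive_tool --moves "0 0.7 0.1 0 -0.2; 0 0 0 0 0"

```text
clock: 31.13
position: [571.0, -47.8, 9.9]
orientation: [-0.0, 0.998, 0.068, -0.003]
ft_force: [-13.6, -4.8, 3.4]
opening: 0.4
finger_force: 7.1
```

Call:
drive_tool --moves "0 0.7 0.1 0 -0.2; 0 0 0 0 0"

```text
clock: 31.3
position: [571.8, -47.8, 9.9]
orientation: [-0.0, 0.998, 0.069, -0.003]
ft_force: [-13.8, -5.7, 2.1]
opening: 0.6
finger_force: 7.1
```

Call:
drive_tool --moves "0 0.7 0.1 0 -0.2; 0 0 0 0 0"

```text
clock: 31.47
position: [572.3, -47.8, 9.8]
orientation: [-0.0, 0.997, 0.071, -0.003]
ft_force: [-15.3, -5.4, 2.9]
opening: 0.5
finger_force: 7.7
```

Run:
```python
from h import *
for _ in range(5): p,c,y=press(end=1)
inpress(c,y)
```

```text
top world [609.9  81.6] (np.float64(82.9), np.float64(207.3)) 9.19 rail [-40.   -0.9] rel deg 1.29 fl/fr x -1.8 1.8
top world [610.1  80.4] (np.float64(82.5), np.float64(205.9)) 8.78 rail [-40.  -2.] rel deg 0.88 fl/fr x -1.2 1.3
top world [609.6  80.4] (np.float64(81.3), np.float64(205.8)) 8.42 rail [-40.4  -1.9] rel deg 0.52 fl/fr x -1.2 0.3
top world [610.6  80.7] (np.float64(82.5), np.float64(206.3)) 9.17 rail [-39.5  -1.8] rel deg 1.27 fl/fr x -1.2 2.3
top world [609.2  81.1] (np.float64(81.1), np.float64(142.1)) 8.18 rail [-40.8  -1.2] rel deg 0.28 fl/fr x -1.1 -0.4
tool [572.2 -47.8   9.8] yaw 8.1 in press [ -54.9 -122.4]
```

Both ends now feel the rail, at about 0 mm right and −1 mm left. I'll back off, rise and locate the knob.

Call:
drive_tool --moves "0 -4 0 0 0; 0 -14 0 0 0; 0 -20 0 0 0; 0 0 0 -35 0; 0 0 0 -35 0; 0 0 0 -35 0; 0 0 0 -35 0; 0 0 0 -35 0; 0 0 0 -35 0; 0 0 0 0 0; 0 0 0 0 0"

```text
clock: 32.63
position: [539.2, -53.2, 223.0]
orientation: [0.0, 0.997, 0.071, 0.002]
ft_force: [-1.2, 0.5, -0.4]
opening: 0.7
finger_force: 0.0
```

Run:
```python
from h import *
for _ in range(4): p,c,y=press(end=1)
inpress(c,y)
save('top3.png',cv2.resize(p[130:230,165:305],None,fx=5,fy=5,interpolation=cv2.INTER_CUBIC))
for n in('top','side'):
    q,d,c=grab(n); P=cloud(d,c); Z=P[...,2]
    m=(d>0)&(Z>157)&(Z<180)&(abs(P[...,0]-625)<40)&(abs(P[...,1]-83)<40)
    if m.sum(): print(n,m.sum(),rect(P[m][:,:2]),np.median(Z[m]))
```

```text
top world [611.5  80.9] (np.float64(83.3), np.float64(141.2)) 9.01 rail [-38.5  -1.7] rel deg 1.11 fl/fr x -0.1 3.0
top world [610.7  81.5] (np.float64(81.8), np.float64(127.4)) 9.12 rail [-39.2  -1. ] rel deg 1.22 fl/fr x -0.9 2.5
top world [608.9  81. ] (np.float64(80.7), np.float64(144.6)) 7.94 rail [-41.1  -1.3] rel deg 0.04 fl/fr x -1.2 -1.0
top world [609.8  80.6] (np.float64(80.8), np.float64(141.4)) 8.63 rail [-40.2  -1.8] rel deg 0.73 fl/fr x -1.2 0.8
tool [537.3 -53.  219.5] yaw 8.1 in press [ -91.8 -121.2]
top 260 (array([625. ,  82.4]), array([35.6, 35.5]), 1.99) 167.22075559894841
side 62 (array([636.6,  77.2]), array([32.8, 15.1]), 69.55) 165.79032655482308
```

View pics/top3.png

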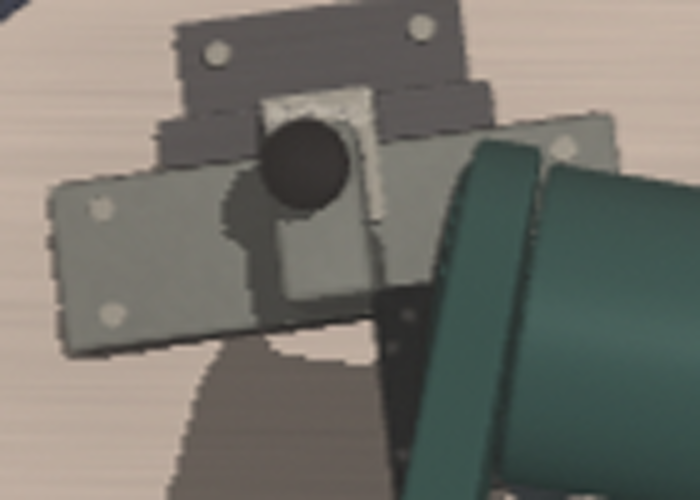

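The crop shows the base along the whole rail, the left end at crop (165,170) and the right at (490,125) closed. The knob is at crop (305,165), which is (625, 82.5, 167) in world coordinates.

Call:
drive_tool --moves "0 21.1 -24.4 0 0; 0 21.1 -24.4 0 0; 0 21.1 -24.4 0 0; 0 21.1 -24.4 0 0; 0 21.1 -24.4 0 0; 0 0 0 0 0; 0 0 0 20 0; 0 0 0 15 0; 0 0 0 0 0; 0 0 0 0 0; 0 0 0 0 0"

```text
clock: 33.85
position: [625.4, 82.4, 186.4]
orientation: [-0.0, 0.997, 0.071, 0.0]
ft_force: [0.0, 0.4, 0.6]
opening: 0.6
finger_force: 0.0
```

Call:
drive_tool --moves "0 0 0 8 0; 0 0 0 4 0; 0 0 0 3 0; 0 0 0 2 0; 0 0 0 2 0; 0 0 0 2 0; 0 0 0 2 0; 0 0 0 2 0; 0 0 0 0 0; 0 0 0 0 0"

```text
clock: 34.68
position: [625.5, 82.6, 161.2]
orientation: [0.0, 0.997, 0.071, 0.0]
ft_force: [-1.5, 0.1, 5.7]
opening: 0.6
finger_force: 3.0
```

Call:
drive_tool --moves "0 0 0 1 0; 0 0 0 1 0; 0 0 0 1 0; 0 0 0 1 0; 0 0 0 0 0; 0 0 0 0 0"

```text
clock: 35.18
position: [625.6, 82.6, 157.4]
orientation: [0.0, 0.997, 0.071, 0.0]
ft_force: [-1.0, -0.4, 7.1]
opening: 0.6
finger_force: 3.8
```

Call:
drive_tool --moves "0 0 0 0.7 0; 0 0 0 0.7 0; 0 0 0 0 0; 0 0 0 0 0"

```text
clock: 35.52
position: [625.7, 82.7, 156.2]
orientation: [-0.0, 0.997, 0.071, 0.001]
ft_force: [-1.4, -0.7, 7.9]
opening: 0.2
finger_force: 4.1
```

Call:
drive_tool --moves "0 0 0 0.6 0; 0 0 0 0 0; 0 0 0 0 0"

```text
clock: 35.77
position: [626.0, 82.7, 156.0]
orientation: [-0.0, 0.997, 0.071, 0.001]
ft_force: [-2.0, 0.2, 12.0]
opening: 0.4
finger_force: 6.1
```

Hard stop reached: 12 mm down at 12 N. Now I'll let it spring back.

Call:
drive_tool --moves "0 0 0 0 0; 0 0 0 0 0; 0 0 0 -2 0; 0 0 0 -3 0; 0 0 0 -4 0; 0 0 0 -5 0; 0 0 0 -10 0; 0 0 0 -30 0; 0 0 0 -30 0; 0 -30 25 0 0; 0 -40 0 0 0; 0 -40 0 0 0; 0 -40 0 0 0; 0 0 0 0 0; 0 0 0 0 0"

```text
clock: 37.02
position: [478.9, 36.5, 239.5]
orientation: [-0.0, 0.997, 0.071, 0.0]
ft_force: [0.6, -0.5, 0.3]
opening: 0.3
finger_force: 0.0
```

Run:
```python
from h import *
for _ in range(4): p,c,y=press(end=1)
save('top4.png',cv2.resize(p[130:230,165:305],None,fx=5,fy=5,interpolation=cv2.INTER_CUBIC))
q,d,c=grab('top'); P=cloud(d,c); Z=P[...,2]
m=(d>0)&(Z>150)&(Z<180)&(abs(P[...,0]-625)<40)&(abs(P[...,1]-83)<40)
if m.sum(): print(m.sum(),rect(P[m][:,:2]),np.median(Z[m]))
```

```text
top world [627.2 -48.9] (np.float64(83.1), np.float64(139.1)) 6.92 rail [ -40.8 -132.4] rel deg -0.98 fl/fr x 0.6 -2.2
top world [609.9  81. ] (np.float64(82.6), np.float64(269.5)) 8.22 rail [-40.1  -1.4] rel deg 0.32 fl/fr x -0.5 0.4
top world [609.7  81. ] (np.float64(81.5), np.float64(269.9)) 8.58 rail [-40.3  -1.4] rel deg 0.68 fl/fr x -1.2 0.7
top world [630.5 -62.2] (np.float64(82.7), np.float64(125.2)) 7.89 rail [ -39.3 -146.1] rel deg -0.01 fl/fr x 0.7 0.7
255 (array([625. ,  82.4]), array([35.9, 35.6]), 0.8) 166.74299225816492
```

View pics/top4.png

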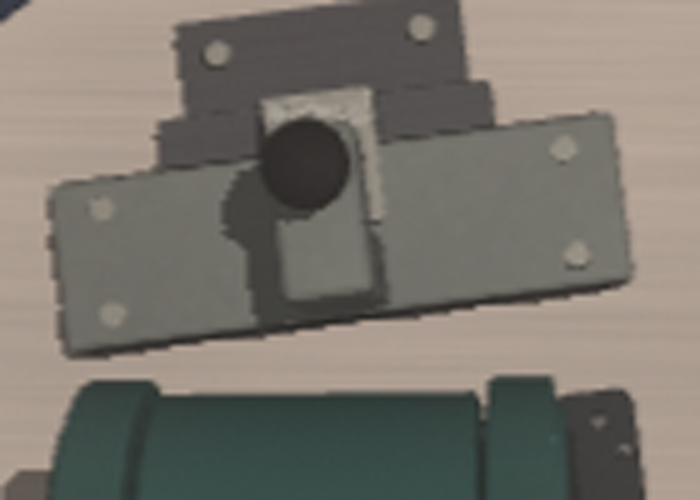

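The press sits flush along the rail, from crop (165,170) to (490,125). The knob is back up at about 167 mm and the arm is clear.

```bash
python3 -c "
from cell import arm
print(arm.sign_off())"
```

```text
the job is handed in; nothing more can be done
None
```

I walked the press flush against the rail (front face within about 1 mm at both ends by camera), stamped the tag down to the hard stop, let the knob spring back up and handed the job in; the sign-off returned no verdict.

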